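Short spin on the bench micro-centrifuge

TASK

Give the loaded tubes a short spin in the bench centrifuge. First switch it on by pressing down the raised front end of the black rocker, next push the lid down until its catch snaps and holds it shut by itself, then press the oblong key at the right of the front edge of the control deck and keep it held fully down: the rotor turns only while that key is held, so finish with your fingertips still holding it. Do not press the round keys, do not press the oblong key before the lid is shut, and leave the glassware and other things standing round about where they are.

Things in the scene. Friction and masses are not known exactly. Their poses are not given: they have to be found in the camera images.
- centrifuge: White centrifuge, fixed, 145 deep (x), 280 wide (y), deck 90 mm high, turned up to 8 degrees. Origin: centre of its underside; -x is its front, y its left. Left half: bowl, rotor, hinged lid. Right half: control deck with a display pod (x 38, y -46, top 103 mm high) and rocker at the rear, keys in front. A catch release button in the front face (y 70, z 51 to 64 mm) moves as the lid snaps shut.
- lid (a joint): Lid hinge, rad: 0 shut, 0.75 to 1.1 at the start, stop 1.2. Hinge line along y at x 63.5, z 93.5 mm of the machine. Open, its outer face looks up and back, its lip is highest; push that face forward and down in an arc. It stays where left, but from shut springs up to 0.2 unless caught. The catch snaps near 0.02 (5 to 7 N over the last 9 mm) and holds it at 0.008.
- lid_press (a point): Good place to push: on the lid's outer face, on its centre line, 110 mm from the hinge line, 11.5 mm off the hinge plane; moves with the lid. Shut it is at x -46.5, y 70, z 105 mm of the machine. Grey lid 130 wide, 136 deep, 13 mm thick, its front lip ends 142 mm from the hinge line; the round clear window (95 mm) is as solid as the frame.
- rocker (a joint): Mains rocker, rad: 0 is off (front end raised about 7 mm above the rear end), 0.4 is on (front end down). Over-centre: it flips by itself past 0.2 and stays. About 3 to 4 N at its end.
- rocker_end (a point): Point on top of the black rocker near its front end, 14.5 mm in front of the pivot (x 30, y -114, z 92.5 mm of the machine). Rocker 34 long (x), 22 mm wide (y). This point is about 102 mm above the bench when off and drops about 6 mm when on, still above its frame.
- spin_key (a joint): Travel of the short-spin key, m: 0 is up, 0.004 is fully down. Sprung: about 1.2 N to start, 4 N fully down; it comes up when let go.
- spin_key_top (a point): Centre of the top of the short-spin key, the only oblong key: 28 mm wide (y), 20 mm deep (x), white, at x = -40, y = -114 mm of the machine, its top 97.5 mm above the bench when up; moves with the key. It sits 70 mm in front of the rocker's pivot.
- run_key (a joint): Travel of the timed-run key, m (0 up, 0.004 down). Not to be pressed.
- run_key_top (a point): Centre of the top of the timed-run key, round, 24 mm across, 59 mm to the left of the short-spin key. Not to be pressed.
- up_key (a joint): Travel of the small round key, 12 mm across, at x = -12, y = -30 mm of the machine, m (0 up, 0.004 down). Not to be pressed.
- down_key (a joint): Travel of the small round key, 12 mm across, at x = -12, y = -60 mm of the machine, m (0 up, 0.004 down). Not to be pressed.
- vial_1: Loose white-capped vial, 28 mm across, 60 mm high, at the right of the machine; origin at the centre of its underside. Leave alone.
- vial_2: Loose blue-capped vial with green contents, 28 mm across, 60 mm high, at the right of the machine; origin at the centre of its underside. Leave alone.
- dropper: Loose amber dropper bottle, 33 mm across, 99 mm high, at the left of the machine; origin at the centre of its underside. Leave alone.
- rack: Loose wire rack with test tubes, 52 x 152 x 120 mm, on the right of the bench; origin at the centre of its underside. Leave alone.
- flask: Loose conical flask, 60 mm across, 98 mm high, on the right of the bench; origin at the centre of its underside. Leave alone.
- felt_pen: Loose felt pen lying on the bench on the right, 134 mm long, 16 mm thick. Leave alone.
- beaker: Loose glass beaker, 71 mm across, 90 mm high, on the next cart at the left; origin at the centre of its underside. Leave alone.

How it is judged:
By the outcome, as a careful person would: the job done as asked, in the order asked, and still so for the second after the job is handed in, while the arm keeps its last pose, push and grip.
It also fails if it takes over 48 s, if anything falls off the work surface, if the arm or the gripper's body presses on something with over 40 N, if the wrist force passes 120 N, or if a joint passes its speed limit or range.

ROBOT

A 6-joint arm with a two-finger parallel gripper is mounted at the origin on a cart in front of the work surface, level with it; the furniture and walls round the work are solid. World frame = base frame: x ahead of the robot, y to its left, z up, the work surface at z = 0. Lengths are in m, angles in rad, forces in N, time in s.
With the tool pointing down it reaches from about 0.35 to 0.85 m from the base axis. Payload 8.1 kg.
Tool frame: the origin (TCP) lies on the mounting face of the last link; the fingertips stand 186 mm ahead of it and the grasp point (between the pads) lies 167 mm ahead of it (robot.finger_overhang is the distance from the TCP to the fingertips, in m); z points along the fingers, y is the line along which they close (so a half turn about z gives the same grasp; the last joint's range is limited). The gripper opens to 93 mm and grips with 3 to 60 N. Pads are 15 mm wide; open, the fingers measure 128 mm over their backs; the gripper's body (75 mm by 188 mm) begins 65 mm behind the grasp point.
Start: joints at [1.084, 0.13, 1.488, -0, 1.523, -0.085], TCP at [0.235, 0.552, 0.405] pointing down, gripper open.
Joint ranges: [-2.96, 2.96], [-0.89, 2.26], [0.02, 2.5], [-1.34, 4.48], [0, 2.73], [-2.66, 2.66]. Speed limits (rad/s): [2.39, 2.39, 2.79, 3.14, 3.14, 3.14].

INTERFACE

Orientations are given as a rotation vector (axis times angle).
In Python, from plant import readout, read_camera, get_calibration, job, robot gives the robot as it stands.
- The arm moves only by the shell command python3 -m handwheel 'ROWS' [FORCE]. ROWS is JSON, a list of rows, each a list of 5 numbers: the shift along the world's x, y, z in cm, then the turn about the world's z in rad, then the closure, from 0 (fully open) to 1 (shut). In form: [[tx, ty, tz, spin, gripper], ...]. A call has 1 to 10 rows; each row shifts and turns the commanded pose from where the row before left it; what a row does not reach is not made up. A row lasts 1/8 s, in which the tool goes at most 62.5 mm and 10.7 degrees, less where a joint would pass 70% of its speed; a pose out of reach is approached as far as the arm can. A call is refused whole if a number of a shift passes 6.25 or a number of a turn 0.188, either way. A call with a gripper value outside its range is refused whole. The fingers move at their own pace and stop on an object; FORCE is the grip in N (left out, the last holds). Time passes only in rows, so rows that do not move let the fingers close. It gives the time, the measured TCP pose, the force, the opening and the grip force at its end, in the units of the state.
- readout.read_state(): the state, without advancing time (a new reading comes with each control period).
- read_camera(name): name is "side" or "top" or "wrist"; returns the picture (400x640x3 uint8, red, green, blue); there is no depth.
- get_calibration(name): a dict with "fovy" (degrees; the focal length in pixels is half the picture's height over the tangent of half this angle, whatever the lens; pixels are square), "cx", "cy" (the principal point, pixels), "pose" (4x4, takes a point from camera to world coordinates). Camera axes: x right, y down, z forward; pixel columns grow to the right and rows downward; lengths in m; the calibration is good to about 2 mm. A picture is of the moment at which its call begins: read the wrist's pose just before it. get_calibration takes no time and is no camera call; for the wrist camera it gives the pose at the moment of the call.
- job.close_job(): hands the job in; it is judged then, once.
The state is a dict: "t": time; "q": joint angles; "dq": joint speeds; "joint_torque": joint torques, N m; "tool_pos": TCP position; "orientation": TCP orientation; "force": force on the tool from outside, world axes, zero at the start; "wrist_torque": the same for the moment, N m; "opening": finger opening in m; "gripper_force": force on a finger pad.
Only numpy, scipy, OpenCV 4.12 (cv2) and the standard library are available. Lean on these libraries where they do the work, as an engineer would, in place of code of your own. Each camera call takes 0.05 s, during which the arm holds its last target. There are 200 camera calls.

## Working session

There is one attempt and no reset: what is moved stays moved. The work goes in short steps, Python scripts to look and compute and a shell command to move; the robot and the scene stay as the last step left them, time stands still between calls to the robot, and variables do not carry over. Pictures are saved under pics/ and viewed, at most 10 in all, crops included, and the job is handed in when it is done.

```bash
mkdir -p pics; python3 - <<'E'
from plant import readout, read_camera, get_calibration, job, robot
import cv2
for n in("side","top"):
    im=read_camera(n); cv2.imwrite(f"pics/{n}0.png",im[:,:,::-1]); c=get_calibration(n); print(n,c)
s=readout.read_state(); print(s)
E
```

```text
side {'fovy': 46.899639086364715, 'cx': 322.930635563116, 'cy': 199.99446114299386, 'pose': array([[ 0.93747468, -0.12566287,  0.32457674, -0.02057079],
       [-0.34799925, -0.35487763,  0.86773175, -1.37849453],
       [ 0.00614336, -0.92642901, -0.37641938,  0.67826903],
       [ 0.        ,  0.        ,  0.        ,  1.        ]])}
top {'fovy': 57.116681208203296, 'cx': 318.05221167197703, 'cy': 195.3753546389269, 'pose': array([[-0.02515183, -0.98679386,  0.16001647,  0.26105561],
       [-0.99968019,  0.02440684, -0.00661974, -0.06534051],
       [ 0.00262683, -0.16013179, -0.98709215,  1.4026362 ],
       [ 0.        ,  0.        ,  0.        ,  1.        ]])}
{'t': 0.1, 'q': array([ 1.08364040e+00,  1.31115597e-01,  1.48919542e+00, -2.12074934e-05,
        1.52302186e+00, -8.53786462e-02]), 'dq': array([-0.0008174 , -0.00126502, -0.00411174,  0.00030748, -0.00037388,
        0.00046482]), 'joint_torque': array([ 6.18411304e-04, -5.61342502e+01, -4.93094301e+01,  7.69434054e-02,
        2.93014117e-02, -4.53856387e-05]), 'tool_pos': array([0.23450324, 0.552042  , 0.40376044]), 'orientation': array([-6.26778150e-01, -3.07795176e+00,  2.63128587e-03]), 'force': array([-0.41303769, -0.0456922 , -0.31451119]), 'wrist_torque': array([-0.02203265,  0.03278197, -0.03743885]), 'gripper_force': 0.0, 'opening': 0.09284122493894323}
```

View pics/side0.png

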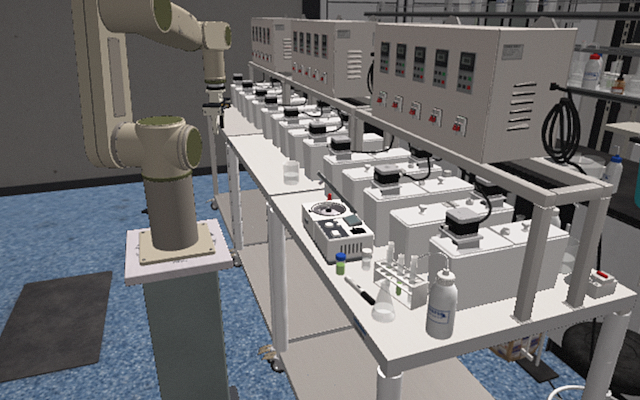

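View pics/top0.png

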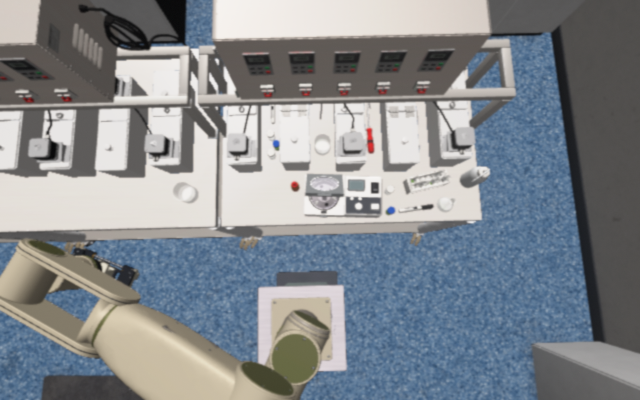

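The side view shows the centrifuge around (338,228); the top view shows it at about (304–383, 173–217), with the lid open. I'll enlarge both.

```bash
python3 - <<'E'
import cv2,numpy as np
a=cv2.imread("pics/side0.png")[180:280,290:390]; b=cv2.imread("pics/top0.png")[160:230,290:400]
cv2.imwrite("pics/sidec.png",cv2.resize(a,None,fx=6,fy=6,interpolation=cv2.INTER_CUBIC))
cv2.imwrite("pics/topc.png",cv2.resize(b,None,fx=7,fy=7,interpolation=cv2.INTER_CUBIC))
E
```

```text
(no output)
```

View pics/sidec.png

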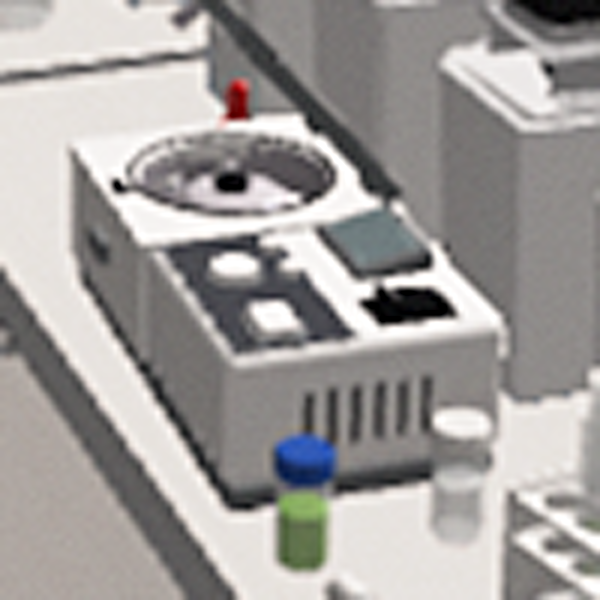

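View pics/topc.png

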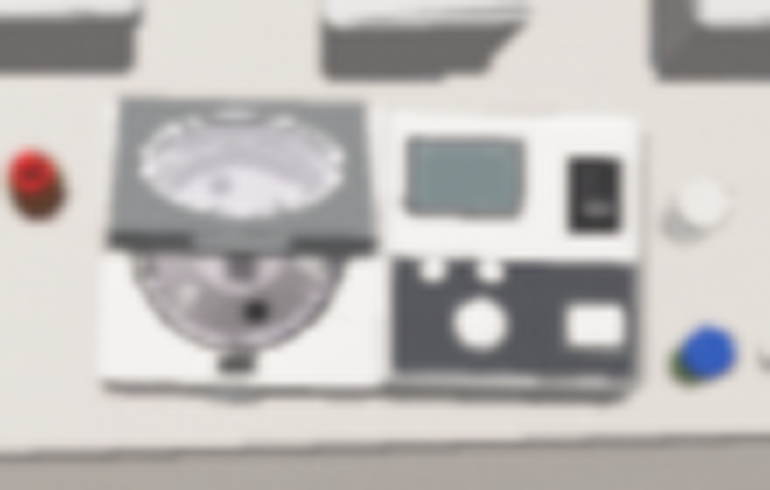

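Side crop: spin key (274,317), run key (235,266), rocker (408,302), pod (375,240). Top crop: spin key (596,325), run key (481,325), rocker (595,195), small keys (433,270) and (490,272), pod (464,176), lid lip corners about (112,235) and (375,237). Next I fit the machine pose and check it by triangulating.

```bash
cat > h.py <<'E'
import numpy as np
from plant import get_calibration
def proj(c,P):
    T=np.linalg.inv(c["pose"]); p=np.atleast_2d(P)@T[:3,:3].T+T[:3,3]
    f=200/np.tan(np.radians(c["fovy"]/2)); return p[:,:2]/p[:,2:]*f+[c["cx"],c["cy"]]
def ray(c,uv):
    f=200/np.tan(np.radians(c["fovy"]/2)); d=c["pose"][:3,:3]@[(uv[0]-c["cx"])/f,(uv[1]-c["cy"])/f,1]
    return c["pose"][:3,3],d/np.linalg.norm(d)
def tri(*rs):
    A=sum(np.eye(3)-np.outer(d,d) for o,d in rs); b=sum((np.eye(3)-np.outer(d,d))@o for o,d in rs); return np.linalg.solve(A,b)
def world(m,P):
    c,s=np.cos(m[2]),np.sin(m[2]); P=np.atleast_2d(P)/1000.
    return np.c_[m[0]+c*P[:,0]-s*P[:,1],m[1]+s*P[:,0]+c*P[:,1],P[:,2]]
def lidp(th,r,y,n): # point on lid, mm machine frame
    return [63.5-r*np.cos(th)+n*np.sin(th),y,93.5+r*np.sin(th)+n*np.cos(th)]
M=dict(spin=(-40,-114,97.5),run=(-40,-55,97),up=(-12,-30,95),dn=(-12,-60,95),rock=(30,-114,96),pod=(38,-46,103))
E
python3 - <<'E'
from h import *
from scipy.optimize import least_squares
t,s=get_calibration("top"),get_calibration("side")
ct=lambda u,v:np.array([(u+.5)/7-.5+290,(v+.5)/7-.5+160]); cs=lambda u,v:np.array([(u+.5)/6-.5+290,(v+.5)/6-.5+180])
T=dict(spin=ct(596,325),run=ct(481,325),up=ct(433,270),dn=ct(490,272),rock=ct(595,195),pod=ct(464,176))
S=dict(spin=cs(274,317),run=cs(235,266),rock=cs(408,302),pod=cs(375,240))
for k in S: print(k,tri(ray(t,T[k]),ray(s,S[k])).round(4))
L=[ct(112,235),ct(375,237)]
def res(m,split=False):
    r=[proj(t,world(m,M[k]))[0]-T[k] for k in T]+[proj(s,world(m,M[k]))[0]-S[k] for k in S]
    r+=[proj(t,world(m,lidp(m[3],142,y,13)))[0]-l for y,l in zip((135,5),L)]
    return np.array(r) if split else np.ravel(r)
f=least_squares(res,[.5,0,0,.9],loss='soft_l1'); print(f.x.round(4)); print(res(f.x,True).round(2))
m=f.x
for k in M: print(k,world(m,M[k]).round(4))
print('press',world(m,lidp(m[3],110,70,11.5)).round(4),'shut',world(m,lidp(0,110,70,11.5)).round(4))
E
```

```text
spin [ 0.4297 -0.2766  0.0947]
run [ 0.4317 -0.2178  0.0952]
rock [ 0.498  -0.2799  0.093 ]
pod [ 0.5097 -0.2124  0.0951]
[ 0.4731 -0.165  -0.0404  0.892 ]
[[ 0.35  0.14]
 [ 0.3  -0.1 ]
 [ 0.14  0.02]
 [ 0.32 -0.14]
 [ 0.25 -0.43]
 [ 0.36 -0.54]
 [-0.36 -0.7 ]
 [-0.46 -0.38]
 [ 0.01 -0.89]
 [-0.38 -2.27]
 [-0.92 -0.14]
 [ 1.07  0.18]]
spin [[ 0.4285 -0.2773  0.0975]]
run [[ 0.4309 -0.2184  0.097 ]]
up [[ 0.4599 -0.1945  0.095 ]]
dn [[ 0.4587 -0.2245  0.095 ]]
rock [[ 0.4985 -0.2801  0.096 ]]
pod [[ 0.5092 -0.2125  0.103 ]]
press [[ 0.4793 -0.0952  0.1863]] shut [[ 0.4295 -0.0932  0.105 ]]
```

The pose is consistent: the triangulated heights come to about 95 mm, and the fit gives centre (0.473, -0.165), yaw -0.04, lid about 0.89 rad. Next I move over the right half, raising the arm, closing the fingers and aligning the yaw.

```bash
python3 -m handwheel '[[0,0,3,0.036,1],[0.8,-4,1,0.036,1],[1.6,-5.5,1,0.036,1],[1.6,-5.5,0,0.036,1],[1.6,-5.5,0,0.036,1],[1.6,-5.5,0,0.036,1],[1.6,-5.5,0,0.036,1],[1.6,-5.5,0,0.036,1],[1.6,-5.5,0,0.036,1],[1.6,-5.5,0,0.036,1]]' 20
python3 -m handwheel '[[1.6,-5.5,0,0,1],[1.6,-5.5,0,0,1],[1.6,-5.5,0,0,1],[1.6,-5.5,0,0,1],[1.6,-5.5,0,0,1],[1.6,-4,0,0,1],[0,0,0,0,1]]'
python3 - <<'E'
from h import *
from plant import readout, read_camera
import cv2
from scipy.spatial.transform import Rotation as R
s=readout.read_state(); c=get_calibration("wrist"); im=read_camera("wrist"); np.save("w1.npy",c,allow_pickle=True)
cv2.imwrite("pics/w1.png",im[:,:,::-1]); print(s["t"],s["tool_pos"],R.from_rotvec(s["orientation"]).as_matrix().round(3),s["q"].round(2)); print(c)
m=[.4731,-.165,-.0404]
for k in M: print(k,proj(c,world(m,M[k])).round(1))
E
```

```text
t: 1.35
tool_pos: [0.3705, 0.0704, 0.4546]
orientation: [0.063, 3.141, 0.0]
force: [0.8, 0.2, -0.4]
opening: 0.0009
gripper_force: 0.0
t: 2.22
tool_pos: [0.4668, -0.2453, 0.4532]
orientation: [-0.071, -3.139, -0.001]
force: [0.5, 0.9, 0.1]
opening: 0.0005
gripper_force: 0.0
2.225 [ 0.46675436 -0.24526626  0.45323707] [[-0.999  0.045 -0.002]
 [ 0.045  0.999  0.001]
 [ 0.002  0.001 -1.   ]] [-0.58 -0.08  1.62 -0.    1.61 -2.11]
{'fovy': 66.14778222307332, 'cx': 315.03334739482233, 'cy': 193.5220212652334, 'pose': array([[ 0.04429522,  0.95840653,  0.28194832,  0.38791628],
       [ 0.9990172 , -0.04294742, -0.0109616 , -0.24281554],
       [ 0.00160328,  0.28215677, -0.95936697,  0.43370951],
       [ 0.        ,  0.        ,  0.        ,  1.        ]])}
spin [[284.6 143.5]]
run [[338.7 143.2]]
up [[360.4 168. ]]
dn [[333.7 168.1]]
rock [[286.6 204.1]]
pod [[345.8 212.4]]
```

View pics/w1.png

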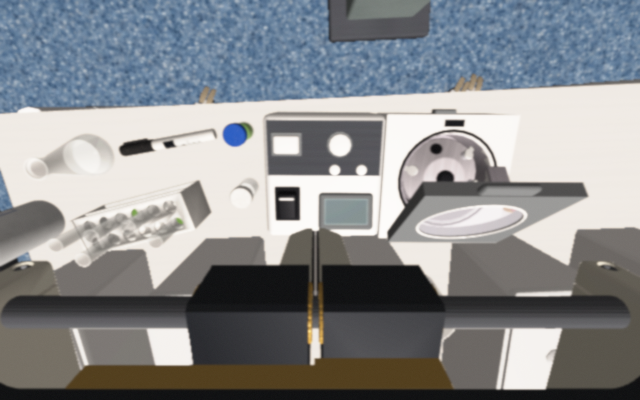

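The wrist view shows the spin key (286,145), run key (340,145), rocker (287,204) and pod (345,210), all within 2 px (about 2 mm) of the prediction. The lid lip's front corners are near (427,183) and (586,184). I refine the fit, including the lid angle, and move above the rocker end.

```bash
python3 - <<'E'
from h import *
from scipy.optimize import least_squares
c=np.load("w1.npy",allow_pickle=True).item()
W=dict(spin=(286,145),run=(340,145),up=(361,170),dn=(335,170),rock=(287.5,204),pod=(345,210.5))
L=[(586,184),(427,183)]
def res(m): return np.ravel([proj(c,world(m,M[k]))[0]-W[k] for k in W]+[proj(c,world(m,lidp(m[3],142,y,0)))[0]-l for y,l in zip((135,5),L)])
f=least_squares(res,[.473,-.165,-.04,.89],loss='soft_l1'); m=f.x; print(m.round(4)); print(f.fun.reshape(-1,2).round(1))
for k in M: print(k,world(m,M[k])[0].round(4))
print('rend',world(m,(15.5,-114,102)))
for th in (m[3],.8,.7,.6,.5,.4,.3,.2,.1,.05,.01): print(round(th,2),'press',world(m,lidp(th,110,70,11.5))[0].round(4))
E
python3 -m handwheel '[[0.9,-1.7,-5,0,1],[0.9,-1.7,-6,0,1],[0,0,-3.8,0,1],[0,0,0,0,1]]'
```

```text
[ 0.4763 -0.1648 -0.0615  0.8827]
[[-0.3 -0.7]
 [-0.3  0.1]
 [-0.2  0.3]
 [-0.8 -0.2]
 [-1.1  0.8]
 [ 0.3  3.8]
 [ 8.3  0.4]
 [ 0.3 -1.3]]
spin [ 0.4294 -0.2762  0.0975]
run [ 0.433  -0.2173  0.097 ]
up [ 0.4625 -0.194   0.095 ]
dn [ 0.4607 -0.224   0.095 ]
rock [ 0.4993 -0.2805  0.096 ]
pod [ 0.5114 -0.2131  0.103 ]
rend [[ 0.48479147 -0.27956175  0.102     ]]
0.88 press [ 0.4832 -0.0951  0.1858]
0.8 press [ 0.4758 -0.0947  0.1804]
0.7 press [ 0.4674 -0.0941  0.1732]
0.6 press [ 0.4599 -0.0937  0.1651]
0.5 press [ 0.4532 -0.0933  0.1563]
0.4 press [ 0.4474 -0.0929  0.1469]
0.3 press [ 0.4425 -0.0926  0.137 ]
0.2 press [ 0.4387 -0.0924  0.1266]
0.1 press [ 0.4359 -0.0922  0.1159]
0.05 press [ 0.4349 -0.0921  0.1105]
0.01 press [ 0.4343 -0.0921  0.1061]
t: 2.78
tool_pos: [0.4832, -0.2747, 0.3036]
orientation: [-0.064, -3.135, -0.007]
force: [-0.5, 0.9, -0.9]
opening: 0.0006
gripper_force: 0.0
```

```bash
python3 -m handwheel '[[0,0,0,0,1],[0,0,0,0,1]]'; python3 -m handwheel '[[0.1,-0.2,-0.8,0,1],[0,0,-0.3,0,1],[0,0,-0.3,0,1],[0,0,0,0,1]]'
```

```text
t: 3.02
tool_pos: [0.4854, -0.2767, 0.3103]
orientation: [0.065, 3.137, -0.004]
force: [0.7, -0.6, 0.4]
opening: 0.0005
gripper_force: 0.0
t: 3.52
tool_pos: [0.4854, -0.2786, 0.2927]
orientation: [-0.066, -3.14, -0.001]
force: [0.8, 0.1, 0.3]
opening: 0.0007
gripper_force: 0.0
```

```bash
python3 -m handwheel '[[0,0,-0.3,0,1],[0,0,-0.2,0,1],[0,0,-0.2,0,1],[0,0,0,0,1]]'; python3 -m handwheel '[[0,0,-0.3,0,1],[0,0,-0.2,0,1],[0,0,0,0,1],[0,0,0,0,1]]'
```

```text
t: 4.03
tool_pos: [0.4855, -0.2787, 0.2862]
orientation: [0.066, 3.141, -0.0]
force: [0.1, 0.6, 1.0]
opening: 0.0006
gripper_force: 0.0
t: 4.53
tool_pos: [0.4853, -0.2788, 0.2841]
orientation: [-0.065, -3.14, 0.001]
force: [-14.2, 6.0, 25.2]
opening: 0.0005
gripper_force: 13.7
```

```bash
python3 -m handwheel '[[0,0,0.8,0,1],[0,0,4,0,1],[0,0,5,0,1],[-2,2,5,0,1],[0,0,0,0,1],[0,0,0,0,1]]'
python3 - <<'E'
from h import *
from plant import readout, read_camera
import cv2
c=get_calibration("wrist"); im=read_camera("wrist"); t=read_camera("side"); s=readout.read_state();print(s["tool_pos"])
m=[.475,-.165,-.05]
for k in M: print(k,proj(c,world(m,M[k])).round(1))
u,v=proj(c,world(m,M['rock']))[0].astype(int); np.save("w2.npy",c,allow_pickle=True); print(u,v)
a=cv2.resize(im[v-50:v+50,u-60:u+60,::-1],None,fx=5,fy=5,interpolation=3); cv2.imwrite("pics/w2.png",a)
E
```

```text
t: 5.28
tool_pos: [0.4656, -0.2586, 0.4289]
orientation: [0.065, 3.141, -0.0]
force: [-0.7, -0.5, -0.4]
opening: 0.0001
gripper_force: 0.0
[ 0.46542984 -0.25861237  0.42732443]
spin [[296.4 147. ]]
run [[354.6 147.5]]
up [[377.  174.2]]
dn [[348.3 173.9]]
rock [[297.  211.6]]
pod [[360.4 221.4]]
297 211
```

View pics/w2.png

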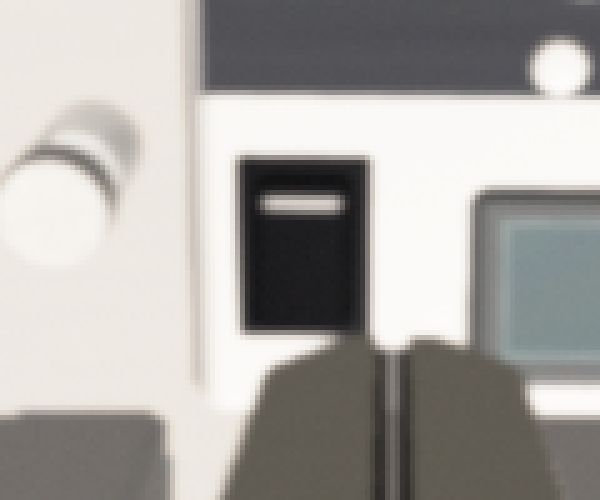

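The rocker is intact, with its white mark at crop (303,203). I compare before and after in the wrist and side views to see whether it flipped.

```bash
python3 - <<'E'
from plant import read_camera
import cv2,numpy as np
w=cv2.imread("pics/w1.png")[154:254,227:347]; s0=cv2.imread("pics/side0.png")[215:245,335:375]; s1=read_camera("side")[215:245,335:375,::-1]
r=lambda a,w,h:cv2.resize(a,(w,h),interpolation=3)
w=w[25:75,35:95]
cv2.imwrite("pics/cmp.png",np.vstack([np.hstack([r(s0,400,300),r(s1,400,300)]),np.hstack([r(w,360,300),np.zeros((300,440,3),np.uint8)])]))
E
```

```text
(no output)
```

View pics/cmp.png

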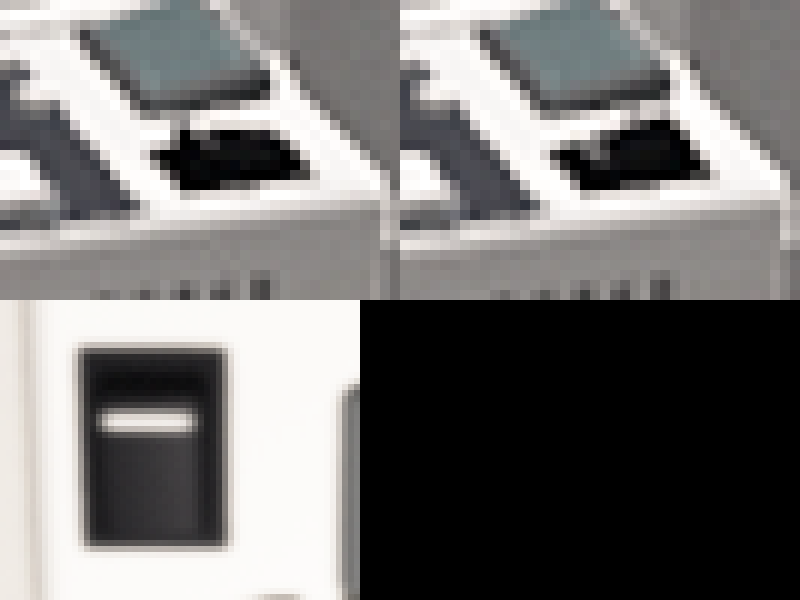

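The before/after side view shows it clearly: the front end was up and now the rear end is up, so the rocker is on. Next I position behind and above the lid.

```bash
python3 -m handwheel '[[4,0,0,0,1],[0,5.5,0,0,1],[0,5.5,0,0,1],[0,5.4,0,0,1],[0,0,0,0,1],[0,0,0,0,1]]'; python3 -m handwheel '[[0,0,-1.6,0,1],[-0.7,0,-1.8,0,1],[-0.7,0,-1.8,0,1],[0,0,0,0,1]]'
```

```text
t: 6.18
tool_pos: [0.5056, -0.0948, 0.4282]
orientation: [-0.064, -3.139, 0.0]
force: [0.6, -0.3, 0.1]
opening: 0.0004
gripper_force: 0.0
t: 6.68
tool_pos: [0.4905, -0.0955, 0.3743]
orientation: [-0.069, -3.136, -0.002]
force: [-0.5, 0.2, -1.2]
opening: 0.0005
gripper_force: 0.0
```

```bash
python3 -m handwheel '[[-0.8,0,-0.7,0,1],[-0.8,0,-0.7,0,1],[-0.7,0,-0.8,0,1],[-0.7,0,-0.8,0,1],[-0.6,0,-0.9,0,1],[-0.6,0,-0.9,0,1],[0,0,0,0,1]]'; python3 -m handwheel '[[-0.5,0,-1.0,0,1],[-0.4,0,-1.0,0,1],[0,0,-0.4,0,1],[0,0,0,0,1]]'
```

```text
t: 7.55
tool_pos: [0.4489, -0.0945, 0.3281]
orientation: [-0.066, -3.139, -0.0]
force: [-0.4, -0.3, 0.6]
opening: 0.0005
gripper_force: 0.0
t: 8.05
tool_pos: [0.4403, -0.0946, 0.3046]
orientation: [-0.066, -3.14, -0.0]
force: [0.3, -0.3, -1.1]
opening: 0.0005
gripper_force: 0.1
```

```bash
python3 -m handwheel '[[-0.2,0,-0.4,0,1],[-0.1,0,-0.4,0,1],[0,0,0,0,1]]'; python3 -m handwheel '[[-0.1,0,-0.3,0,1],[0,0,-0.2,0,1],[0,0,0,0,1]]'
```

```text
t: 8.43
tool_pos: [0.4379, -0.0947, 0.2977]
orientation: [0.066, 3.139, -0.0]
force: [3.0, 0.7, 3.8]
opening: 0.0005
gripper_force: 1.5
t: 8.8
tool_pos: [0.4364, -0.0946, 0.2919]
orientation: [-0.066, -3.14, 0.0]
force: [1.1, 0.1, 1.0]
opening: 0.0004
gripper_force: 0.5
```

```bash
python3 -m handwheel '[[0,0,-0.2,0,1],[0,0,-0.1,0,1],[0,0,0,0,1]]'; python3 -m handwheel '[[0,0,0.5,0,1],[0,0,3,0,1],[0,0,5,0,1],[-3,-5,0,0,1],[0,0,0,0,1],[0,0,0,0,1]]'
python3 - <<'E'
from h import *
from plant import readout, read_camera
import cv2
print(readout.read_state()["tool_pos"])
c=get_calibration("wrist"); im=read_camera("wrist"); s=read_camera("side")
m=[.475,-.165,-.05]
print({k:proj(c,world(m,M[k])).round(1) for k in M})
print([proj(c,world(m,lidp(a,142,y,13))).round(1) for a in(.008,.2) for y in(135,5)])
r=lambda a,w,h:cv2.resize(a[:,:,::-1],(w,h),interpolation=3)
cv2.imwrite("pics/lid.png",np.hstack([r(s[200:270,295:365],360,360),r(im,440,275)[:,:] if 0 else cv2.copyMakeBorder(r(im,440,275),0,85,0,0,0)]))
E
```

```text
t: 9.18
tool_pos: [0.4365, -0.0947, 0.291]
orientation: [-0.065, -3.14, 0.0]
force: [-10.6, 2.2, 21.4]
opening: 0.0003
gripper_force: 10.7
t: 9.93
tool_pos: [0.4063, -0.1446, 0.3735]
orientation: [-0.068, -3.14, -0.001]
force: [0.1, -0.6, -0.4]
opening: 0.0007
gripper_force: 0.0
[ 0.40631758 -0.14456519  0.3734576 ]
{'spin': array([[169.9, 227.4]]), 'run': array([[235.7, 227.6]]), 'up': array([[265. , 254.8]]), 'dn': array([[232.8, 254.6]]), 'rock': array([[179.7, 293.9]]), 'pod': array([[248.9, 305.9]])}
[array([[457.3, 191.4]]), array([[301.6, 190.3]]), array([[472.1, 207.9]]), array([[300.1, 206.8]])]
```

View pics/lid.png

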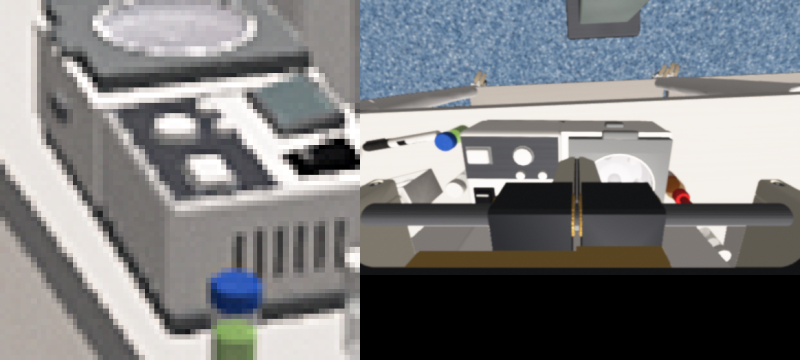

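The lid lip spans about x 302–452 at row 195 in the wrist view. That matches the shut prediction (row 191, 301–457) and not the sprung one (row 208), so the catch is holding. Next is the spin key.

```bash
python3 -m handwheel '[[0.8,-4.4,0,0,1],[0.8,-4.4,0,0,1],[0.7,-4.4,0,0,1],[0,0,-3,0,1],[0,0,-4,0,1],[0,0,-0.8,0,1],[0,0,0,0,1],[0,0,0,0,1]]'
```

```text
t: 11.02
tool_pos: [0.4304, -0.2767, 0.2981]
orientation: [0.064, 3.139, -0.003]
force: [0.6, 0.2, 0.2]
opening: 0.0004
gripper_force: 0.0
```

```bash
python3 -m handwheel '[[-0.1,0,-0.6,0,1],[0,0,-0.5,0,1],[0,0,-0.3,0,1],[0,0,0,0,1],[0,0,0,0,1]]'; python3 -m handwheel '[[0,0,-0.3,0,1],[0,0,0,0,1],[0,0,0,0,1]]'
```

```text
t: 11.65
tool_pos: [0.4285, -0.2767, 0.2824]
orientation: [-0.066, -3.141, -0.0]
force: [-2.0, 0.9, 1.3]
opening: 0.0005
gripper_force: 1.1
t: 12.02
tool_pos: [0.4286, -0.2767, 0.2798]
orientation: [0.066, 3.141, -0.0]
force: [-2.2, 2.7, 8.3]
opening: 0.0005
gripper_force: 3.8
```

```bash
python3 -m handwheel '[[0,0,-0.2,0,1],[0,0,0,0,1],[0,0,0,0,1]]'
```

```text
t: 12.4
tool_pos: [0.4287, -0.2767, 0.2795]
orientation: [0.065, 3.14, -0.001]
force: [-8.9, 6.2, 21.6]
opening: 0.0004
gripper_force: 11.1
```

The key has bottomed out: force rose from 8 to 22 N over 0.3 mm. I take a final check picture while holding it.

```bash
python3 - <<'E'
from plant import read_camera,readout
import cv2,numpy as np
r=lambda a:cv2.resize(a[:,:,::-1],(400,400),interpolation=3)
s=read_camera("side"); t=read_camera("top")
cv2.imwrite("pics/end.png",np.hstack([r(s[185:275,290:380]),r(t[140:230,290:380])]))
print(readout.read_state()["force"])
E
```

```text
[-9.29894058  6.48167615 22.43294962]
```

View pics/end.png

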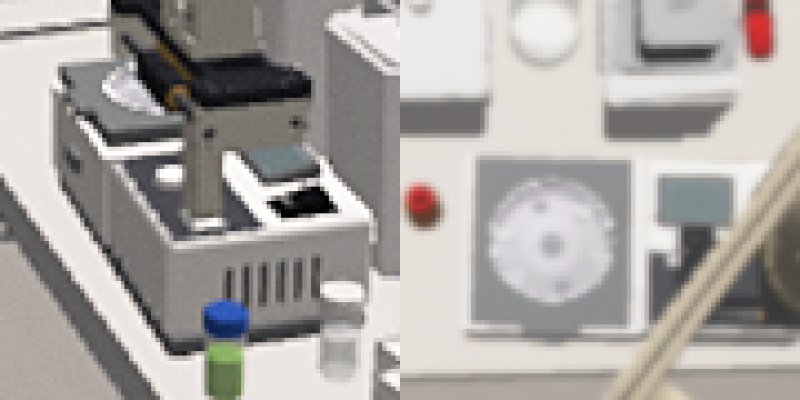

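The lid is shut, the rocker is on, the fingertips are on the spin key at (205,220) in the picture, and the vials and dropper bottle are where they were.

```bash
python3 -c "
from plant import job
print(job.close_job())"
```

```text
the job is handed in; nothing more can be done
None
```

The job is handed in: the rocker is on, the lid is latched shut, and the fingertips are holding the short-spin key fully down with about 22 N, at about 12.5 s of the 48 s allowed.

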